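# Square the tube block to the locating rail

### The arm

A 7-joint arm with a two-finger parallel gripper is mounted at the origin on the work surface. World frame = base frame: x ahead of the robot, y to its left, z up, the work surface at z = 0. Lengths are in m, angles in rad, forces in N, time in s.
With the tool pointing down it reaches from about 0.35 to 0.9 m from the base axis. Payload 7.2 kg.
Tool frame: the origin (TCP) lies between the finger pads; the fingertips stand 25 mm ahead of it and the grasp point (between the pads) lies 6 mm ahead of it; z points along the fingers, y is the direction in which the jaws open and shut (so a half turn about z gives the same grasp; the last joint's range is limited). The gripper opens to 88 mm and grips with 3 to 60 N. Pads are 20 mm wide; open, the fingers measure 115 mm over their backs; the gripper's body (75 mm by 178 mm) begins 61 mm behind the grasp point.
Start: joints at [1.282, 0.411, -0.013, 1.596, 0.006, 1.134, -0.082], TCP at [0.137, -0.61, 0.248] pointing down, gripper open.
Joint ranges: [-2.95, 2.95], [-0.29, 1.99], [-1.47, 1.44], [0.14, 2.54], [-1.03, 4.17], [0.13, 1.85], [-2.86, 2.86]. Speed limits (rad/s): [2.39, 2.39, 3.01, 3.01, 3.14, 3.14, 3.14].

### API

Orientations are given as [roll, pitch, yaw] about the fixed x, y, z axes, in that order (R = Rz(yaw) Ry(pitch) Rx(roll)).
In Python, from workcell import monitor, grab_frame, get_calibration, workorder gives the robot as it stands.
- The arm moves only by the shell command python3 -m creep 'ROWS' [FORCE]. ROWS is a JSON object of lists of equal length, an entry for each row: "delta_pos": the shift along the tool's x, y, z as a fraction of full scale, a list of three; "dr": the turn, a rotation vector about the tool's x, y, z as a fraction of full scale, a list of three; "jaw": the gripper command: -1 is shut, 1 is fully open, values between are in proportion. A call has exactly 10 rows; each row shifts and turns the commanded pose from where the row before left it, along the tool's axes as they then stand; what a row does not reach is not made up. Full scale, the value 1, is 200 mm for a shift and 0.5 rad for a turn. A row lasts 1/10 s, in which the tool goes at most 50 mm and 8.59 degrees, less where a joint would pass 70% of its speed; a pose out of reach is approached as far as the arm can. A call with a number of a shift or a turn outside -1 to 1 is refused whole. A call with a gripper value outside its range is refused whole. The fingers move at their own pace and stop on an object; FORCE is the grip in N (left out, the last holds). Time passes only in rows, so rows that do not move let the fingers close, or fill a call up. It gives the time, the measured TCP pose, the force and the opening at its end, in the units of the state.
- monitor.read_state(): the state, without advancing time (a new reading comes with each control period).
- grab_frame(name): name is "side" or "top" or "wrist"; returns (picture, depth): 384x512x3 uint8, blue, green, red; 384x512 float32, m along the optical axis (not along the pixel's ray), 0 where there is no reading.
- get_calibration(name): a dict with "mtx" (3x3 intrinsics, pixels), "view" (4x4, takes a point from world to camera coordinates); the wrist camera has in their place "T_tool_cam" (4x4, takes a point from camera to tool coordinates, whose origin is the TCP and whose axes are the flange's). Camera axes: x right, y down, z forward; pixel columns grow to the right and rows downward; lengths in m; the calibration is good to about 2 mm. A picture is of the moment at which its call begins: read the wrist's pose just before it. get_calibration takes no time and is no camera call.
- workorder.finish_job(): hands the job in, once; it reports no verdict.
The state is a dict: "clock": time; "joint_pos": joint angles; "joint_vel": joint speeds; "effort": joint torques, N m; "position": TCP position; "tcp_rot": TCP orientation; "ft_force": force on the tool from outside, world axes, zero at the start; "ft_torque": the same for the moment, N m; "width": opening from 0.0 (shut) to 1.0 (fully open).
Only numpy, scipy, OpenCV 4.12 (cv2) and the standard library are available. Lean on these libraries where they do the work, as an engineer would, in place of code of your own. Each camera call takes 0.05 s, during which the arm holds its last target.

### The job

Walk the heavy metal tube block round by pushing at its corners with the fingertips until one of its long sides faces the low steel rail, keeping it clear of the rail while it is still askew; then push it home so that this long side lies flush against the rail, with no part sticking out past either end of the rail. Only push it: never lift or tip it. Leave the glassware, bottle and rack around it alone, and finish with the hand clear.

Things in the scene. Friction and masses are not known exactly. Their poses are not given: they have to be found in the camera images.
- block: Aluminium block, 95 (its x) by 130 (its y) by 35 mm high, 0.7 to 1 kg, loose; 24 narrow wells on top. Origin: centre of the underside, z up. Long sides: the alike faces x = +-47.5 mm; either may end at the rail. Starts 110 to 150 mm (centre) before the rail, 30 to 90 deg askew. Slides at 4 to 10 N, stick-slip peaks of 20; pushed near a corner it turns about a point some 35 mm beyond its centre.
- rail: Fixed steel angle: upright 200 mm long (its y), 8 mm thick, 40 mm high, low flange with two screws behind. Origin: foot of the front face, half way along. x points backwards, away from the block; the front face is the plane x = 0 and the block stands at negative x. When flush, the block's centre is at x = -47.5 mm; y from -35 to 35 mm keeps it within the rail's ends.
- reagent_bottle: Bystander: amber bottle, 52 mm across, 100 mm high, behind the rail. Origin: centre of the underside.
- beaker: Bystander: glass beaker, 64 mm across, 80 mm high, to the rail's -y side. Origin: centre of the underside.
- tube_rack: Bystander: wooden test-tube rack with three tubes, 160 (its x) by 55 by 75 mm high (tubes to 111 mm), to the rail's +y side. Origin: centre of the underside.
- wash_bottle: Bystander: white plastic wash bottle, 60 mm across, 155 mm high with a bent spout towards its -x, to the rail's -y side. Origin: centre of the underside.

How it is judged:
On the way:
1. the block is turned to within about 9 degrees of square while it still stands clear of the rail (centre more than 53 mm from the rail face) (angle between the x axis of block and the x axis of rail, either way round below 0.16 rad and x of block in the frame of rail below -0.053 m), for 0.1 s.
At the end, for the whole second after the job is handed in: The block stands flat and at rest on the bench with a long side against the rail: within 2 degrees of square, gap at its middle under 4 mm, and no part more than 3 mm past either end of the rail (angle between the x axis of block and the x axis of rail, either way round below 0.035 rad and x of block in the frame of rail between -0.0515 and -0.044 m and y of block in the frame of rail between -0.038 and 0.038 m and height (world z) of block below 0.004 m and angle between block's own z axis and vertical below 0.05 rad and linear speed of block below 0.01 m/s); the robot touches nothing.
It fails at once if the block strikes the rail while it is still askew by more than about 12 degrees (contact force between block and rail above 0.5 N and angle between the x axis of block and the x axis of rail, either way round above 0.21 rad).
It fails at once if the block is lifted or tipped (height (world z) of block above 0.008 m or angle between block's own z axis and vertical above 0.12 rad).
It fails at once if the block is pushed with the arm or the hand's body instead of the fingers (contact force between the arm and block above 2 N).
It fails at once if a bystander is moved by more than 15 mm (distance of any of reagent_bottle, beaker, tube_rack, wash_bottle from where it was at the start of the episode above 0.015 m).
It also fails if it takes over 58 s, if anything falls off the work surface, if the arm or the gripper's body presses on something with over 40 N, if the wrist force passes 120 N, or if a joint passes its speed limit or range.

## Working session

There is one attempt and no reset: what is moved stays moved. The work goes in short steps, Python scripts to look and compute and a shell command to move; the robot and the scene stay as the last step left them, time stands still between calls to the robot, and variables do not carry over. Pictures are saved under pics/ and viewed, and the job is handed in when it is done.

```bash
mkdir -p pics; ls
python3 - <<'E'
from workcell import monitor, grab_frame, get_calibration
import cv2, numpy as np
s=monitor.read_state(); print({k:np.round(v,3).tolist() for k,v in s.items()})
for n in ("top","side"):
    im,d=grab_frame(n); cv2.imwrite(f"pics/{n}0.png",im); np.save(f"pics/{n}0.npy",d)
    c=get_calibration(n); print(n,np.round(c["mtx"],1).tolist(),np.round(c["view"],3).tolist())
E
```

```text
pics
{'clock': 0.0, 'joint_pos': [1.282, 0.412, -0.013, 1.597, 0.006, 1.134, -0.082], 'joint_vel': [-0.0, -0.001, -0.0, 0.001, 0.001, 0.002, 0.0], 'effort': [-0.0, -58.795, 0.642, -29.107, -0.054, 0.018, 0.0], 'position': [0.137, -0.609, 0.247], 'tcp_rot': [-3.14, 0.0, 0.221], 'ft_force': [0.173, 0.427, -1.483], 'ft_torque': [-0.008, 0.018, 0.003], 'width': 0.999}
top [[397.2, 0.0, 252.1], [0.0, 397.2, 187.2], [0.0, 0.0, 1.0]] [[0.028, -1.0, 0.012, -0.023], [-0.998, -0.029, -0.063, 0.616], [0.063, -0.011, -0.998, 1.034], [0.0, 0.0, 0.0, 1.0]]
side [[351.6, 0.0, 260.7], [0.0, 351.6, 197.6], [0.0, 0.0, 1.0]] [[-0.895, -0.447, 0.001, 0.556], [-0.313, 0.625, -0.716, 0.236], [0.319, -0.641, -0.699, 0.762], [0.0, 0.0, 0.0, 1.0]]
```

View pics/top0.png

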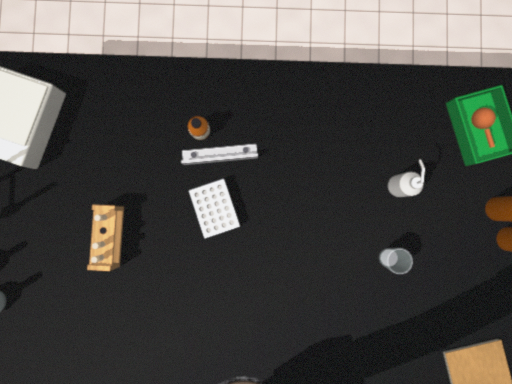

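View pics/side0.png

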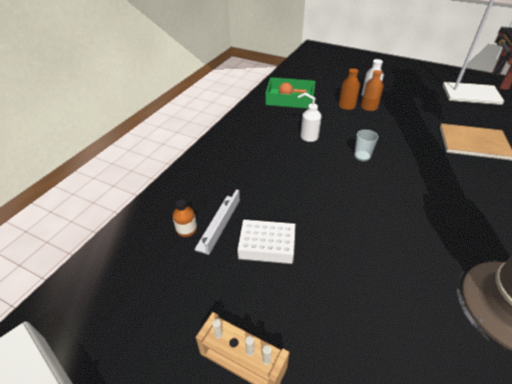

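Run:
```python
import cv2
im=cv2.imread("pics/top0.png")[100:280,80:280]
cv2.imwrite("pics/crop0.png",cv2.resize(im,None,fx=4,fy=3.3333333,interpolation=cv2.INTER_CUBIC)) 
im=cv2.imread("pics/top0.png")[130:250,170:270]
cv2.imwrite("pics/crop1.png",cv2.resize(im,None,fx=5,fy=5,interpolation=cv2.INTER_CUBIC))
```

```text
(no output)
```

View pics/crop1.png

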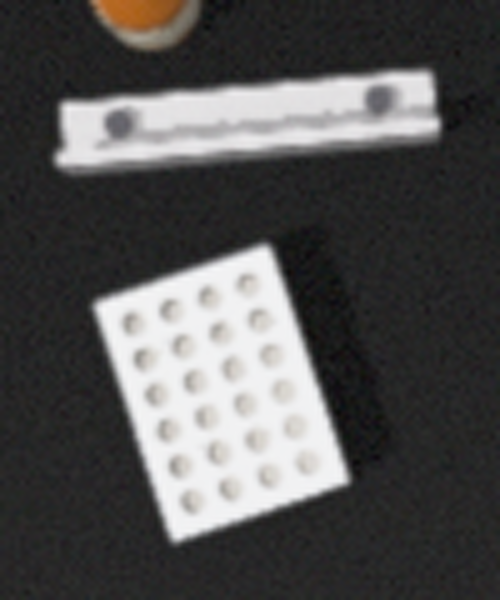

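```bash
cat > h.py <<'E'
import numpy as np, cv2
from workcell import monitor, grab_frame, get_calibration
def px2w(name,pts,z):
    c=get_calibration(name);K=np.array(c["mtx"]);V=np.array(c["view"]);R,t=V[:3,:3],V[:3,3]
    o=-R.T@t; out=[]
    for u,v in pts:
        d=R.T@np.linalg.solve(K,[u,v,1.]); out.append(o+d*(z-o[2])/d[2])
    return np.array(out)
def w2px(name,P):
    c=get_calibration(name);K=np.array(c["mtx"]);V=np.array(c["view"])
    q=(V[:3,:3]@np.atleast_2d(P).T+V[:3,3:]); q=K@q; return (q[:2]/q[2]).T
E
python3 - <<'E'
from h import *
f=lambda L:[(170+u/5-.4,130+v/5-.4) for u,v in L]
b=px2w("top",f([(268,243),(350,483),(175,543),(95,303)]),.035)
print(b.round(4),b.mean(0)); e=np.diff(np.vstack([b,b[:1]]),axis=0);print(np.linalg.norm(e,axis=1),np.degrees(np.arctan2(e[:,1],e[:,0])))
r=px2w("top",f([(57,164),(440,134)]),.04);print(r,np.linalg.norm(r[0]-r[1]));d=r[1]-r[0];print(np.degrees(np.arctan2(d[1],d[0]))+90)
d=np.load("pics/top0.npy");print(d[150:158,215],d[200:215:3,215])
# bystanders rough
print(px2w("top",[(198,128)],.1),px2w("top",[(403,262)],.0),px2w("top",[(405,184)],.1))
print(px2w("top",[(95,206),(123,207),(122,270),(88,269)],.06))
c=get_calibration("top")["view"];c=np.array(c);print(-c[:3,:3].T@c[:3,3])
E
```

```text
[[0.6373 0.0704 0.035 ]
 [0.5136 0.0238 0.035 ]
 [0.4803 0.1134 0.035 ]
 [0.6034 0.1594 0.035 ]] [0.55864532 0.09174008 0.035     ]
[0.1321519  0.0955865  0.1314226  0.09527806] [-159.36917902  110.44754329   20.49615263  -69.11426749]
[[ 0.67497788  0.18114128  0.04      ]
 [ 0.69662208 -0.01783618  0.04      ]] 0.2001511973090961
6.208063278292812
[1.0677035 1.0717758 1.0727737 1.0700574 1.0709466 1.068635  1.0703273
 1.0360581] [1.0344487 1.0479858 1.0345926 1.03262   1.0344675]
[[0.75426496 0.13240746 0.1       ]] [[ 0.42890854 -0.41619155  0.        ]] [[ 0.63052502 -0.38099701  0.1       ]]
[[0.55533045 0.39031428 0.06      ]
 [0.55478895 0.31968743 0.06      ]
 [0.39718398 0.31458003 0.06      ]
 [0.39743863 0.39946287 0.06      ]]
[0.55057138 0.00520093 1.07032252]
```

```bash
cat >> h.py <<'E'
from scipy.spatial.transform import Rotation as Ro
RA=np.radians(6.2); RO=np.array([.6858,.0817]); RM=np.array([[np.cos(RA),-np.sin(RA)],[np.sin(RA),np.cos(RA)]])
r2w=lambda p: RM@np.array(p)+RO
w2r=lambda p: RM.T@(np.array(p)-RO)
def go(rail_xy,z,yaw=RA):
    s=monitor.read_state(); R=Ro.from_euler("xyz",s["tcp_rot"]); p=np.array(s["position"])
    t=np.append(r2w(rail_xy),z); d=R.inv().apply(t-p)
    rt=(R.inv()*Ro.from_euler("xyz",[np.pi,0,yaw])).as_rotvec()
    print("tcp rail",w2r(p[:2]).round(4),p[2].round(4),"target w",t.round(4),"| shift frac",(d/.2).round(3),"rot frac",(rt/.5).round(3), "clock",s["clock"],"F",np.round(s["ft_force"],1))
E
python3 - <<'E'
from h import *
go((-.202,.082),.15)
E
```

```text
tcp rail [-0.6205 -0.6278] 0.2469 target w [0.4761 0.1414 0.15  ] | shift frac [ 2.478 -3.291  0.489] rot frac [-0.003  0.     0.225] clock 0.1 F [-0.4 -0.2  0.1]
```

```bash
python3 -m creep '{"delta_pos":[[0.16,-0.1,0],[0.18,-0.13,0],[0.18,-0.15,0],[0.18,-0.15,0],[0.18,-0.15,0],[0.16,-0.16,0],[0.16,-0.16,0],[0.16,-0.16,0],[0.16,-0.16,0],[0.16,-0.16,0]],"dr":[[0,0,0],[0,0,0],[0,0,0],[0,0,0],[0,0,0],[0,0,0],[0,0,0],[0,0,0],[0,0,0],[0,0,0]],"jaw":[-1,-1,-1,-1,-1,-1,-1,-1,-1,-1]}' 20
python3 - <<'E'
from h import *
go((-.202,.082),.15)
E
```

```text
clock: 1.1
position: [0.4003, -0.2457, 0.2476]
tcp_rot: [3.141, 0.0, 0.221]
ft_force: [0.3, -0.2, -0.5]
width: 0.129
tcp rail [-0.3192 -0.2947] 0.2476 target w [0.4761 0.1414 0.15  ] | shift frac [ 0.793 -1.806  0.488] rot frac [0.    0.    0.225] clock 1.1 F [ 0.3 -0.2 -0.5]
```

```bash
python3 -m creep '{"delta_pos":[[0.07,-0.2,0],[0.09,-0.22,0],[0.09,-0.22,0],[0.09,-0.22,0],[0.09,-0.22,0],[0.09,-0.2,0.04],[0.09,-0.19,0.1],[0.09,-0.18,0.1],[0.06,-0.1,0.12],[0.033,-0.056,0.128]],"dr":[[0,0,0],[0,0,0],[0,0,0],[0,0,0],[0,0,0],[0,0,0],[0,0,0],[0,0,0],[0,0,0],[0,0,0.225]],"jaw":[-1,-1,-1,-1,-1,-1,-1,-1,-1,-1]}'
python3 - <<'E'
from h import *
go((-.202,.084),.036)
im,d=grab_frame("top"); cv2.imwrite("pics/top1.png",im)
E
```

```text
clock: 2.1
position: [0.4758, 0.1424, 0.1491]
tcp_rot: [-3.14, -0.001, 0.11]
ft_force: [0.2, 0.5, 0.1]
width: 0.005
tcp rail [-0.2023  0.083 ] 0.1491 target w [0.4759 0.1434 0.036 ] | shift frac [ 0.001 -0.004  0.566] rot frac [-0.003 -0.001  0.004] clock 2.1 F [0.2 0.5 0.1]
```

View pics/top1.png

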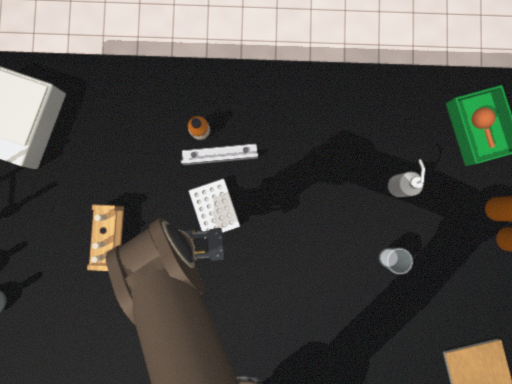

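```bash
python3 -m creep '{"delta_pos":[[0,0,0.08],[0,0,0.08],[0,0,0.08],[0,0,0.06],[0,0,0],[0,0,0],[0,0,0],[0,0,0],[0,0,0],[0,0,0]],"dr":[[0,0,0],[0,0,0],[0,0,0],[0,0,0],[0,0,0],[0,0,0],[0,0,0],[0,0,0],[0,0,0],[0,0,0]],"jaw":[-1,-1,-1,-1,-1,-1,-1,-1,-1,-1]}'
python3 - <<'E'
from h import *
im,d=grab_frame("side"); cv2.imwrite("pics/side1.png",im)
go((-.202,.084),.036)
E
```

```text
clock: 3.15
position: [0.4757, 0.1398, 0.0904]
tcp_rot: [3.142, -0.001, 0.108]
ft_force: [-0.0, -0.7, -0.1]
width: 0.004
tcp rail [-0.2026  0.0804] 0.0903 target w [0.4759 0.1434 0.036 ] | shift frac [ 0.003 -0.018  0.271] rot frac [-0.    -0.001  0.   ] clock 3.2 F [ 0.3  0.5 -0.4]
```

View pics/side1.png

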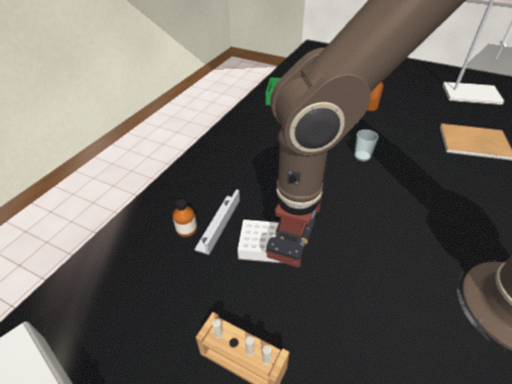

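```bash
python3 -m creep '{"delta_pos":[[0,-0.02,0.07],[0,0,0.07],[0,0,0.07],[0,0,0.06],[0,0,0],[0,0,0],[0,0.02,0],[0,0.025,0],[0,0.03,0],[0,0.03,0]],"dr":[[0,0,0],[0,0,0],[0,0,0],[0,0,0],[0,0,0],[0,0,0],[0,0,0],[0,0,0],[0,0,0],[0,0,0]],"jaw":[-1,-1,-1,-1,-1,-1,-1,-1,-1,-1]}'
python3 - <<'E'
from h import *
im,d=grab_frame("wrist"); cv2.imwrite("pics/wrist1.png",im)
go((-.202,.084),.036)
E
```

```text
clock: 4.2
position: [0.4775, 0.1224, 0.0364]
tcp_rot: [-3.141, -0.001, 0.108]
ft_force: [-2.4, 2.0, 1.5]
width: 0.008
tcp rail [-0.2027  0.062 ] 0.0363 target w [0.4759 0.1434 0.036 ] | shift frac [ 0.004 -0.11   0.001] rot frac [ 0.001 -0.    -0.002] clock 4.25 F [-0.3  1.5  0.4]
```

View pics/wrist1.png

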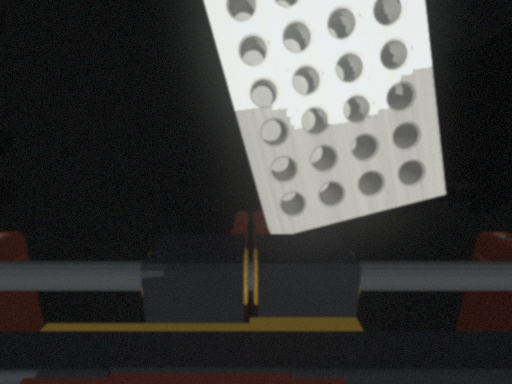

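```bash
cat >> h.py <<'E'
def wr2w(pts,z,st):
    c=get_calibration("wrist");K=np.array(c["mtx"]);T=np.array(c["T_tool_cam"])
    R=Ro.from_euler("xyz",st["tcp_rot"]).as_matrix();p=np.array(st["position"])
    o=R@T[:3,3]+p; out=[]
    for u,v in pts:
        d=R@T[:3,:3]@np.linalg.solve(K,[u,v,1.]); out.append(o+d*(z-o[2])/d[2])
    return np.array(out)
E
python3 - <<'E'
from h import *
s=monitor.read_state()
P=wr2w([(272,234),(445,194),(205,0),(430,65)],.035,s); print([w2r(p[:2]).round(4) for p in P])
T=wr2w([(235,215),(268,215)],.012,s); print("tips",[w2r(p[:2]).round(4) for p in T])
print(get_calibration("wrist"))
im,d=grab_frame("wrist"); print(d[200:330:10,240])
E
```

```text
[array([-0.1955,  0.0488]), array([-0.173 , -0.0415]), array([-0.0836,  0.0807]), array([-0.1104, -0.0235])]
tips [array([-0.1928,  0.0701]), array([-0.1929,  0.0496])]
{'mtx': array([[272.68722588,   0.        , 250.26305108],
       [  0.        , 272.68722588, 188.32523735],
       [  0.        ,   0.        ,   1.        ]]), 'T_tool_cam': array([[ 6.83584760e-04, -9.69170190e-01, -2.46391304e-01,
         6.79387021e-02],
       [ 9.99999759e-01,  6.91636113e-04,  5.38634770e-05,
         1.30368120e-03],
       [ 1.18210248e-04, -2.46391282e-01,  9.69170430e-01,
        -1.36515468e-01],
       [ 0.00000000e+00,  0.00000000e+00,  0.00000000e+00,
         1.00000000e+00]])}
[0.18125388 0.18216594 0.1547666  0.1407459  0.0786095  0.07302154
 0.06738712 0.0642802  0.06531636 0.06600933 0.06743465 0.06745411
 0.06841339]
```

```bash
cat >> h.py <<'E'
def arc(c,deg,l=51,icr=35,to=90,step=7.5,tip=(10,-10)):
    c=np.array(c)*1e3;rot=lambda a:np.array([[np.cos(a),-np.sin(a)],[np.sin(a),np.cos(a)]])
    a0=np.radians(deg);u=rot(a0)@[1,0];n=rot(a0)@[0,1];I=c+icr*u;p=c-l*u+47.5*n
    a=deg;prev=None
    while a<=to+.1:
        R=rot(np.radians(a-deg));q=I+R@(p-I)-np.array(tip);cc=I+R@(c-I)
        print(round(a,1),"tcp",q.round(1),"c",cc.round(1),"" if prev is None else ("frac tool x,y",((q-prev)*[1,-1]/200).round(3)));prev=q;a+=step
E
python3 - <<'E'
from h import *
arc((-.125,.022),14.2,step=7.6)
E
```

```text
14.2 tcp [-196.1   65.5] c [-125.   22.] 
21.8 tcp [-198.6   52.8] c [-123.6   17.6] ('frac tool x,y', array([-0.012,  0.064]))
29.4 tcp [-199.3   39.8] c [-121.6   13.4] ('frac tool x,y', array([-0.004,  0.065]))
37.0 tcp [-198.3   26.8] c [-119.     9.5] ('frac tool x,y', array([0.005, 0.065]))
44.6 tcp [-195.7   14. ] c [-116.    6.] ('frac tool x,y', array([0.013, 0.064]))
52.2 tcp [-191.3    1.7] c [-112.5    2.9] ('frac tool x,y', array([0.022, 0.061]))
59.8 tcp [-185.4   -9.8] c [-108.7    0.3] ('frac tool x,y', array([0.03 , 0.058]))
67.4 tcp [-178.   -20.6] c [-104.5   -1.7] ('frac tool x,y', array([0.037, 0.054]))
75.0 tcp [-169.2  -30.2] c [-100.1   -3.2] ('frac tool x,y', array([0.044, 0.048]))
82.6 tcp [-159.3  -38.6] c [-95.6  -4.1] ('frac tool x,y', array([0.05 , 0.042]))
```

```bash
python3 -m creep '{"delta_pos":[[0,-0.03,0],[0.035,0,0],[0,0.03,0],[-0.006,0.032,0],[-0.006,0.032,0],[-0.002,0.032,0],[-0.002,0.032,0],[0.002,0.032,0],[0.003,0.032,0],[0,0,0]],"dr":[[0,0,0],[0,0,0],[0,0,0],[0,0,0],[0,0,0],[0,0,0],[0,0,0],[0,0,0],[0,0,0],[0,0,0]],"jaw":[-1,-1,-1,-1,-1,-1,-1,-1,-1,-1]}'
python3 - <<'E'
from h import *
im,d=grab_frame("top"); cv2.imwrite("pics/top2.png",cv2.resize(im[130:250,170:270],None,fx=5,fy=5,interpolation=cv2.INTER_CUBIC))
go((-.198,.0268),.036)
im,d=grab_frame("wrist"); cv2.imwrite("pics/wrist2.png",im)
E
```

```text
clock: 5.3
position: [0.4863, 0.0835, 0.0359]
tcp_rot: [3.141, 0.001, 0.107]
ft_force: [0.3, 0.3, 0.1]
width: 0.009
tcp rail [-0.198   0.0237] 0.0359 target w [0.4861 0.087  0.036 ] | shift frac [ 0.    -0.015 -0.001] rot frac [ 0.002  0.001 -0.003] clock 5.35 F [ 0.3 -0.3  0.4]
```

View pics/top2.png

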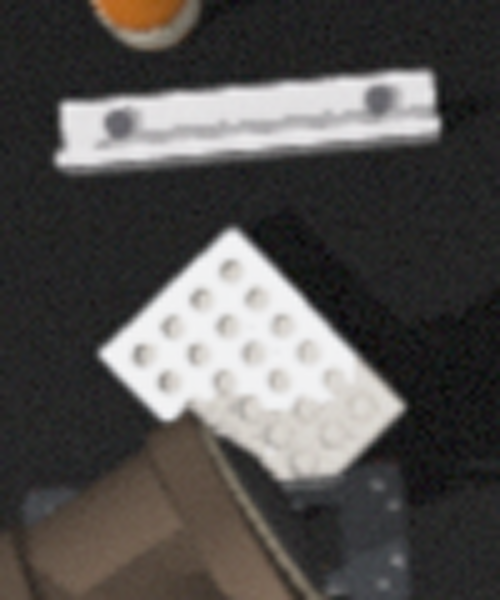

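View pics/wrist2.png

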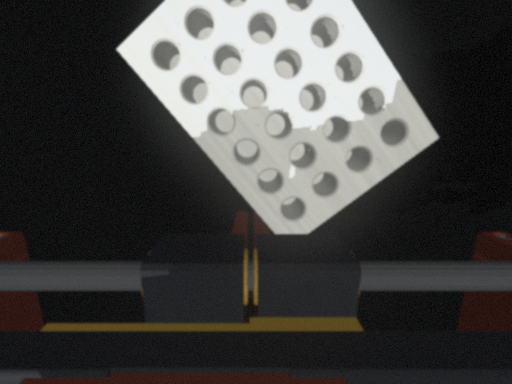

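```bash
cat >> h.py <<'E'
def blk(A,B,D,name="top",o=(170,130),s=5):
    "corners (crop px): A-B long edge (B = -y end), A-D short edge"
    P=px2w(name,[(o[0]+u/s-.4,o[1]+v/s-.4) for u,v in (A,B,D)],.035)
    P=np.array([w2r(p[:2]) for p in P]); e=P[0]-P[1]; f=P[2]-P[0]
    print("len",np.linalg.norm(e).round(4),np.linalg.norm(f).round(4),"long deg",np.degrees(np.arctan2(e[1],e[0])).round(1),np.degrees(np.arctan2(f[1],f[0])).round(1)-90,"centre rail",((P[1]+P[2])/2).round(4))
E
python3 - <<'E'
from h import *
blk((233,228),(405,405),(100,353))
E
```

```text
len 0.1289 0.0949 long deg 39.6 39.0 centre rail [-0.1196  0.0074]
```

Run:
```python
from h import *
arc((-.1196,.0074),39.3,step=6,l=50)
```

```text
39.3 tcp [-198.4   22.5] c [-119.6    7.4] 
45.3 tcp [-196.1   12.6] c [-117.1    4.7] ('frac tool x,y', array([0.012, 0.05 ]))
51.3 tcp [-192.7    2.9] c [-114.4    2.3] ('frac tool x,y', array([0.017, 0.048]))
57.3 tcp [-188.4   -6.3] c [-1.114e+02  1.000e-01] ('frac tool x,y', array([0.022, 0.046]))
63.3 tcp [-183.1  -15. ] c [-108.2   -1.7] ('frac tool x,y', array([0.026, 0.044]))
69.3 tcp [-177.   -23.2] c [-104.9   -3.2] ('frac tool x,y', array([0.031, 0.041]))
75.3 tcp [-170.   -30.6] c [-101.4   -4.3] ('frac tool x,y', array([0.035, 0.037]))
81.3 tcp [-162.3  -37.3] c [-97.8  -5. ] ('frac tool x,y', array([0.039, 0.033]))
87.3 tcp [-154.   -43.1] c [-94.2  -5.4] ('frac tool x,y', array([0.042, 0.029]))
```

Model and observation agree (39° askew, centre −0.120/0.007); I'll continue along the arc to about 75°.

```bash
python3 -m creep '{"delta_pos":[[0.006,0.025,0],[0.006,0.025,0],[0.008,0.024,0],[0.009,0.024,0],[0.022,0.046,0],[0.026,0.044,0],[0.031,0.041,0],[0.018,0.018,0],[0,0,0],[0,0,0]],"dr":[[0,0,0],[0,0,0],[0,0,0],[0,0,0],[0,0,0],[0,0,0],[0,0,0],[0,0,0],[0,0,0],[0,0,0]],"jaw":[-1,-1,-1,-1,-1,-1,-1,-1,-1,-1]}'
python3 - <<'E'
from h import *
im,d=grab_frame("top"); cv2.imwrite("pics/top3.png",cv2.resize(im[130:250,170:270],None,fx=5,fy=5,interpolation=cv2.INTER_CUBIC))
go((-.170,-.0306),.036)
E
```

```text
clock: 6.4
position: [0.5174, 0.0388, 0.0362]
tcp_rot: [-3.141, -0.001, 0.108]
ft_force: [-0.6, -0.4, -0.2]
width: 0.006
tcp rail [-0.1722 -0.0242] 0.0362 target w [0.5201 0.0329 0.036 ] | shift frac [0.011 0.032 0.001] rot frac [-0.    -0.002  0.   ] clock 6.45 F [-0.1  0.5 -0.6]
```

View pics/top3.png

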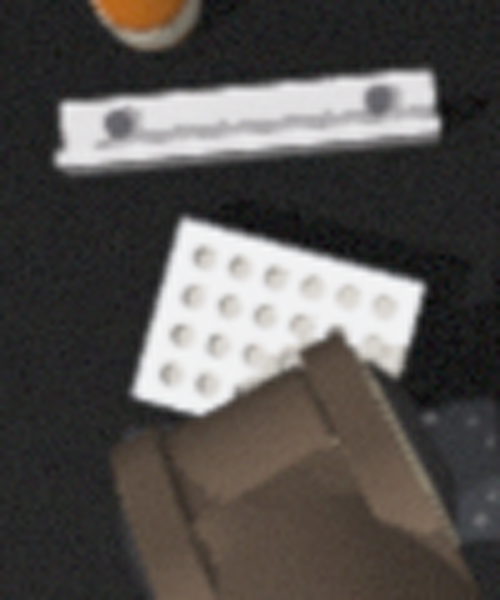

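Run:
```python
from h import *
blk((183,217),(425,285),(133,397))
arc((-.1045,-.002),70,step=5,l=50,to=95)
```

```text
len 0.1314 0.0973 long deg 69.7 70.30000000000001 centre rail [-0.1009 -0.0081]
70 tcp [-176.2  -22.7] c [-104.5   -2. ] 
75 tcp [-170.4  -28.9] c [-101.6   -2.9] ('frac tool x,y', array([0.029, 0.031]))
80 tcp [-164.1  -34.6] c [-98.6  -3.6] ('frac tool x,y', array([0.032, 0.028]))
85 tcp [-157.3  -39.6] c [-95.6  -4. ] ('frac tool x,y', array([0.034, 0.025]))
90 tcp [-150.   -44.1] c [-92.5  -4.1] ('frac tool x,y', array([0.036, 0.022]))
95 tcp [-142.4  -47.9] c [-89.5  -4. ] ('frac tool x,y', array([0.038, 0.019]))
```

```bash
python3 -m creep '{"delta_pos":[[0.015,0.016,0],[0.015,0.016,0],[0.016,0.014,0],[0.016,0.014,0],[0.017,0.013,0],[0.017,0.012,0],[0.012,0.008,0],[0,0,0],[0,0,0],[0,0,0]],"dr":[[0,0,0],[0,0,0],[0,0,0],[0,0,0],[0,0,0],[0,0,0],[0,0,0],[0,0,0],[0,0,0],[0,0,0]],"jaw":[-1,-1,-1,-1,-1,-1,-1,-1,-1,-1]}'
python3 - <<'E'
from h import *
im,d=grab_frame("top"); cv2.imwrite("pics/top4.png",cv2.resize(im[130:250,170:270],None,fx=5,fy=5,interpolation=cv2.INTER_CUBIC))
go((-.170,-.0306),.036)
E
```

```text
clock: 7.45
position: [0.5407, 0.0227, 0.0361]
tcp_rot: [-3.141, -0.001, 0.108]
ft_force: [-1.1, -0.1, -0.6]
width: 0.003
tcp rail [-0.1507 -0.0429] 0.0361 target w [0.5201 0.0329 0.036 ] | shift frac [-0.097 -0.061  0.001] rot frac [-0.    -0.002  0.   ] clock 7.5 F [ 0.2 -1.1 -0.3]
```

View pics/top4.png

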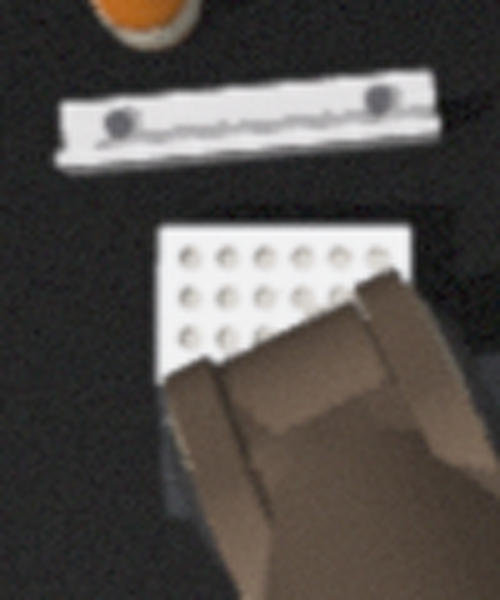

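```bash
python3 -m creep '{"delta_pos":[[-0.05,0,0],[-0.06,0,0],[0,-0.06,0],[0,-0.06,0],[0,-0.07,0],[0,0,0],[0,0,0],[0,0,0],[0,0,0],[0,0,0]],"dr":[[0,0,0],[0,0,0],[0,0,0],[0,0,0],[0,0,0],[0,0,0],[0,0,0],[0,0,0],[0,0,0],[0,0,0]],"jaw":[-1,-1,-1,1,1,1,1,1,1,1]}'
python3 - <<'E'
from h import *
P=np.array([w2r(p[:2]) for p in px2w("top",[(170+u/5-.4,130+v/5-.4) for u,v in [(157,227),(411,227),(157,380)]],.035)]);print(P.round(4)); e=P[0]-P[1];print("deg",np.degrees(np.arctan2(e[1],e[0])))
f=P[2]-P[0];m=P[:2].mean(0);print("mid front",m,"centre",m+np.array([-e[1],e[0]])/np.linalg.norm(e)*.0475)
go((-.16,-.007),.036)
s=monitor.read_state()
im,d=grab_frame("wrist"); cv2.imwrite("pics/wrist4.png",im)
E
```

```text
clock: 8.5
position: [0.5142, 0.0575, 0.036]
tcp_rot: [3.141, 0.0, 0.108]
ft_force: [-0.1, -0.2, -0.1]
width: 0.6
[[-0.0365  0.0511]
 [-0.047  -0.0812]
 [-0.1161  0.0569]]
deg 85.46729540340351
mid front [-0.04170947 -0.01504369] centre [-0.08906091 -0.01128985]
tcp rail [-0.1732 -0.0055] 0.036 target w [0.5275 0.0575 0.036 ] | shift frac [ 0.066  0.007 -0.   ] rot frac [ 0.     0.    -0.001] clock 8.5 F [-0.1 -0.2 -0.1]
```

View pics/wrist4.png

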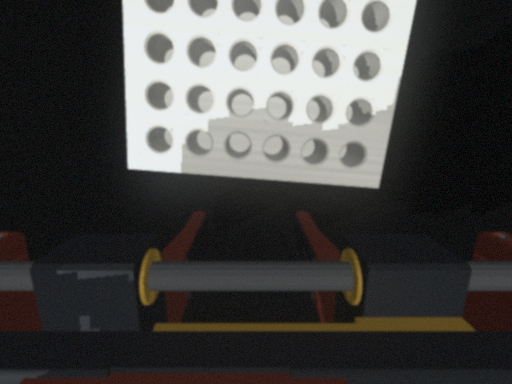

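```bash
python3 -m creep '{"delta_pos":[[0,0.01,0],[0,0,0],[0,0,0],[0.04,0,0],[0.04,0,0],[0.03,0,0],[0.03,0,0],[0.03,0,0],[0.03,0,0],[0,0,0]],"dr":[[0,0,0],[0,0,0],[0,0,0],[0,0,0],[0,0,0],[0,0,0],[0,0,0],[0,0,0],[0,0,0],[0,0,0]],"jaw":[1,1,1,1,1,1,1,1,1,1]}'
python3 - <<'E'
from h import *
go((-.105,-.0075),.036)
im,d=grab_frame("wrist"); cv2.imwrite("pics/wrist5.png",im)
im,d=grab_frame("top"); cv2.imwrite("pics/top5.png",cv2.resize(im[130:250,170:270],None,fx=5,fy=5,interpolation=cv2.INTER_CUBIC))
E
```

```text
clock: 9.55
position: [0.5552, 0.0608, 0.0359]
tcp_rot: [-3.141, -0.001, 0.109]
ft_force: [-0.6, -0.2, 0.0]
width: 1.0
tcp rail [-0.1321 -0.0067] 0.0359 target w [0.5822 0.0629 0.036 ] | shift frac [ 0.135  0.004 -0.   ] rot frac [-0.001 -0.002  0.001] clock 9.55 F [-0.6 -0.2  0. ]
```

View pics/wrist5.png

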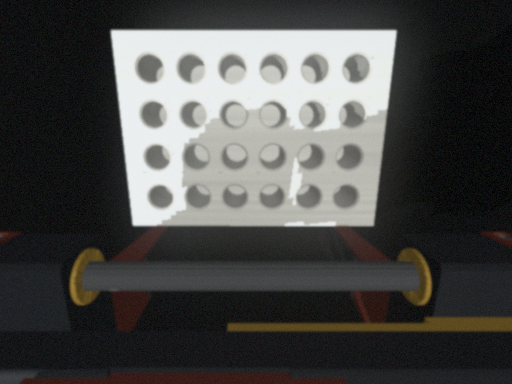

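View pics/top5.png

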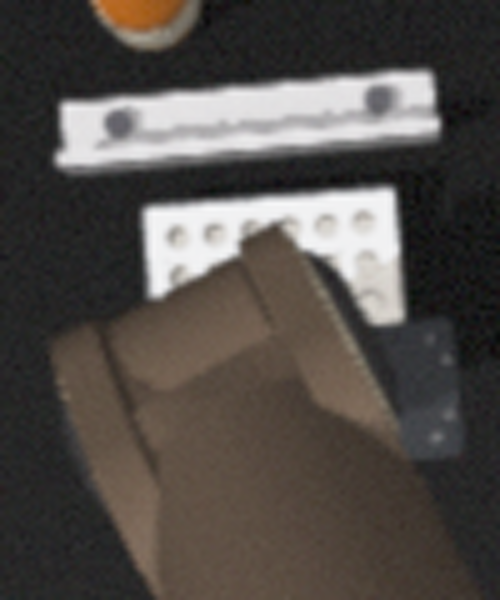

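```bash
python3 -m creep '{"delta_pos":[[0.02,0,0],[0.02,0,0],[0.02,0,0],[0.02,0,0],[0.02,0,0],[0.01,0,0],[0.01,0,0],[0,0,0],[0,0,0],[0,0,0]],"dr":[[0,0,0],[0,0,0],[0,0,0],[0,0,0],[0,0,0],[0,0,0],[0,0,0],[0,0,0],[0,0,0],[0,0,0]],"jaw":[1,1,1,1,1,1,1,1,1,1]}'
python3 - <<'E'
from h import *
go((-.105,-.0075),.036)
im,d=grab_frame("top"); cv2.imwrite("pics/top6.png",cv2.resize(im[130:250,170:270],None,fx=5,fy=5,interpolation=cv2.INTER_CUBIC))
E
```

```text
clock: 10.65
position: [0.5777, 0.063, 0.036]
tcp_rot: [3.142, 0.0, 0.108]
ft_force: [-4.9, 0.4, 2.9]
width: 0.998
tcp rail [-0.1095 -0.0069] 0.036 target w [0.5822 0.0629 0.036 ] | shift frac [0.023 0.003 0.   ] rot frac [0.    0.001 0.001] clock 10.65 F [-4.9  0.4  2.9]
```

View pics/top6.png

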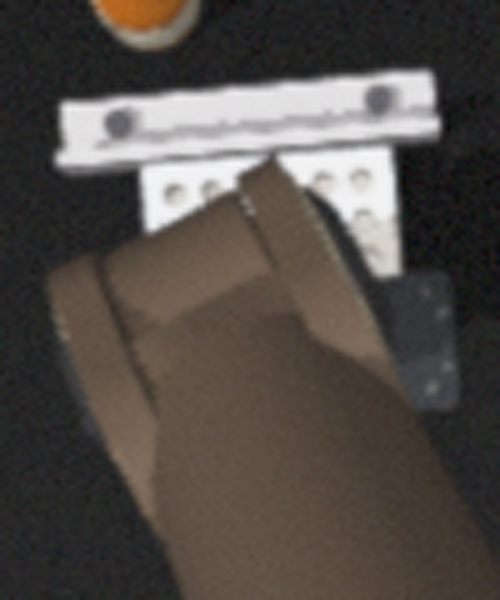

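```bash
Z='[0,0,0]'; python3 -m creep '{"delta_pos":[[0.005,0,0],[0.005,0,0],[0.005,0,0],[0.005,0,0],[0,0,0],[0,0,0],[0,0,0],[0,0,0],[0,0,0],[0,0,0]],"dr":[[0,0,0],[0,0,0],[0,0,0],[0,0,0],[0,0,0],[0,0,0],[0,0,0],[0,0,0],[0,0,0],[0,0,0]],"jaw":[1,1,1,1,1,1,1,1,1,1]}'
python3 -c "
from h import *
go((-.105,-.0075),.036)"
```

```text
clock: 11.7
position: [0.5811, 0.0633, 0.0359]
tcp_rot: [3.141, 0.002, 0.108]
ft_force: [-6.8, -0.9, 4.8]
width: 1.004
tcp rail [-0.1061 -0.007 ] 0.0359 target w [0.5822 0.0629 0.036 ] | shift frac [ 0.006  0.003 -0.   ] rot frac [0.001 0.003 0.001] clock 11.7 F [-6.8 -0.9  4.8]
```

```bash
python3 -m creep '{"delta_pos":[[0.005,0,0],[0.005,0,0],[0.005,0,0],[0,0,0],[0,0,0],[0,0,0],[0,0,0],[0,0,0],[0,0,0],[0,0,0]],"dr":[[0,0,0],[0,0,0],[0,0,0],[0,0,0],[0,0,0],[0,0,0],[0,0,0],[0,0,0],[0,0,0],[0,0,0]],"jaw":[1,1,1,1,1,1,1,1,1,1]}'
python3 -c "
from h import *
go((-.105,-.0075),.036)
im,d=grab_frame('top'); cv2.imwrite('pics/top7.png',cv2.resize(im[140:190,180:270],None,fx=8,fy=8,interpolation=cv2.INTER_CUBIC))"
```

```text
clock: 12.7
position: [0.5812, 0.0633, 0.0355]
tcp_rot: [3.14, 0.007, 0.109]
ft_force: [-15.6, -2.4, 11.4]
width: 0.997
tcp rail [-0.106 -0.007] 0.0355 target w [0.5822 0.0629 0.036 ] | shift frac [ 0.005  0.002 -0.003] rot frac [0.003 0.014 0.002] clock 12.7 F [-15.6  -2.4  11.4]
```

View pics/top7.png

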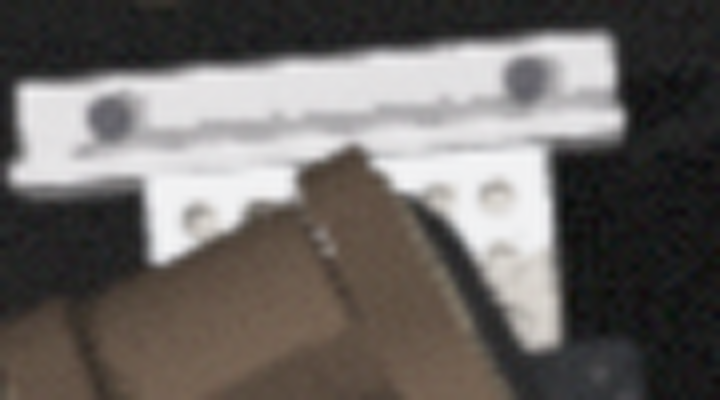

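```bash
python3 -m creep '{"delta_pos":[[0.005,0,0],[0.005,0,0],[0.005,0,0],[0.005,0,0],[0,0,0],[0,0,0],[0,0,0],[0,0,0],[0,0,0],[0,0,0]],"dr":[[0,0,0],[0,0,0],[0,0,0],[0,0,0],[0,0,0],[0,0,0],[0,0,0],[0,0,0],[0,0,0],[0,0,0]],"jaw":[1,1,1,1,1,1,1,1,1,1]}'
python3 -c "
from h import *
go((-.105,-.0075),.036)"
```

```text
clock: 13.75
position: [0.5815, 0.0631, 0.0349]
tcp_rot: [3.139, 0.014, 0.11]
ft_force: [-27.0, -3.3, 18.8]
width: 0.999
tcp rail [-0.1056 -0.0072] 0.0349 target w [0.5822 0.0629 0.036 ] | shift frac [ 0.003  0.002 -0.005] rot frac [0.005 0.029 0.004] clock 13.75 F [-27.   -3.3  18.8]
```

```bash
python3 -m creep '{"delta_pos":[[-0.01,0,0],[-0.02,0,0],[-0.05,0,0],[-0.1,0,0],[-0.1,0,0],[-0.1,0,-0.1],[-0.1,0,-0.15],[-0.1,0,-0.15],[0,0,-0.15],[0,0,-0.15]],"dr":[[0,0,0],[0,0,0],[0,0,0],[0,0,0],[0,0,0],[0,0,0],[0,0,0],[0,0,0],[0,0,0],[0,0,0]],"jaw":[1,1,1,1,1,1,1,1,1,1]}'
python3 -c "
from h import *
im,d=grab_frame('top'); cv2.imwrite('pics/top8.png',cv2.resize(im[130:250,170:270],None,fx=5,fy=5,interpolation=cv2.INTER_CUBIC))
s=monitor.read_state()
im,d=grab_frame('side'); cv2.imwrite('pics/side8.png',cv2.resize(im[180:280,170:320],None,fx=5,fy=5,interpolation=cv2.INTER_CUBIC))
im,d=grab_frame('wrist'); cv2.imwrite('pics/wrist8.png',im)
go((-.105,-.0075),.036)"
```

```text
clock: 14.75
position: [0.4739, 0.0516, 0.1778]
tcp_rot: [3.141, -0.003, 0.108]
ft_force: [0.4, -0.5, 0.1]
width: 0.999
tcp rail [-0.2122 -0.0071] 0.1783 target w [0.5822 0.0629 0.036 ] | shift frac [0.531 0.001 0.715] rot frac [ 0.001 -0.014 -0.001] clock 14.9 F [-0.6  0.5 -0.3]
```

View pics/top8.png

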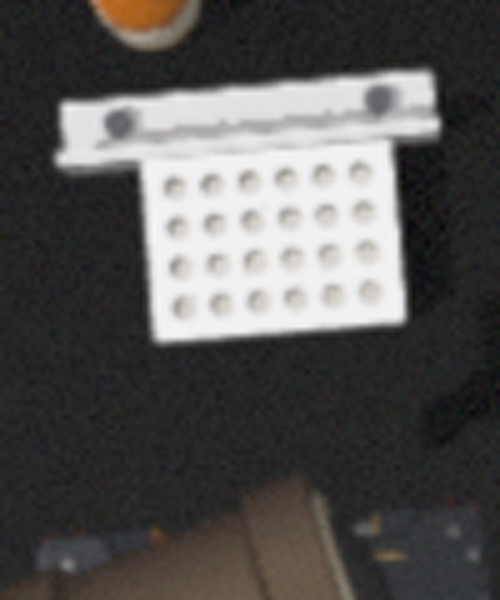

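View pics/side8.png

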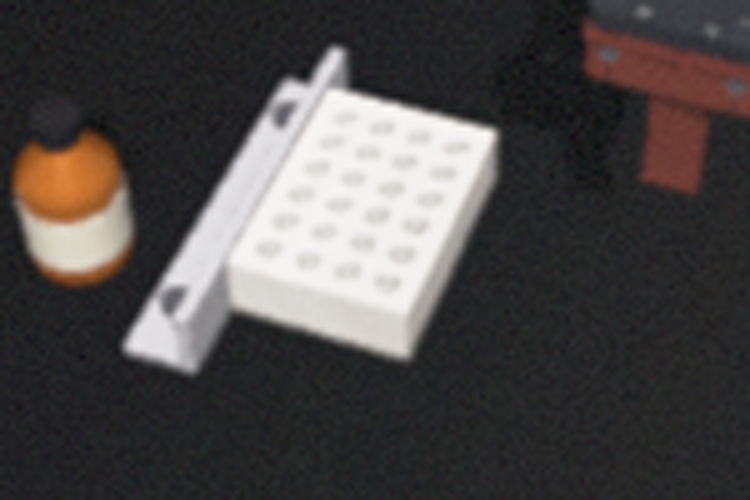

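View pics/wrist8.png

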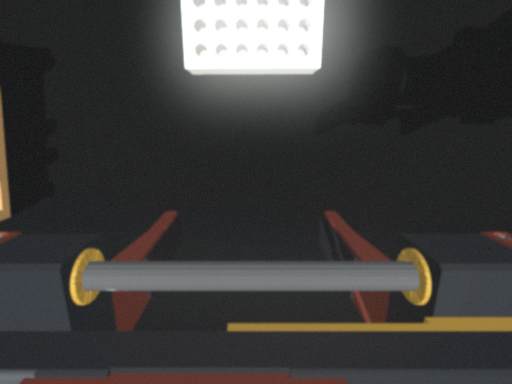

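Run:
```python
from h import *
f=lambda L,z:np.array([w2r(p[:2]) for p in px2w("top",[(170+u/5-.4,130+v/5-.4) for u,v in L],z)])
P=f([(157,343),(406,323)],.035);e=P[0]-P[1];print(P.round(4),np.degrees(np.arctan2(e[1],e[0])),P.mean(0)+[.0475,0])
# rail front-edge angle: fit from wells rows vs rail edge
im=cv2.imread("pics/top8.png",0).astype(float)
# subpixel near edge of block, and rail back edge
pts=[(u,300+np.argmin(np.diff(im[300:380,u]))+.5) for u in range(175,395,5)]
k=np.polyfit(*np.array(pts).T,1); 
P=f([(175,np.polyval(k,175)),(395,np.polyval(k,395))],.035);e=P[0]-P[1];print("block near edge",np.degrees(np.arctan2(e[1],e[0])),P.mean(0))
im0=cv2.resize(cv2.imread("pics/top0.png",0)[130:250,170:270],None,fx=5,fy=5,interpolation=cv2.INTER_CUBIC).astype(float)
q=[]
for u in range(75,425,5):
    c=im0[120:200,u]; j=np.where(c>180)[0][-1]; q.append((u,120+j))
k=np.polyfit(*np.array(q).T,1);P=f([(75,np.polyval(k,75)),(425,np.polyval(k,425))],.04);e=P[0]-P[1];print("rail front edge",np.degrees(np.arctan2(e[1],e[0])),P)
```

```text
[[-0.0969  0.0555]
 [-0.0969 -0.0746]] 90.02889196239211 [-0.0494047  -0.00954096]
block near edge 90.19325112880685 [-0.09664619 -0.01137398]
rail front edge 90.86152622304486 [[-0.00070601  0.09069973]
 [ 0.00204773 -0.09242366]]
```

```bash
python3 -c "
from workcell import workorder
print(workorder.finish_job())"
```

```text
the job is handed in; nothing more can be done
None
```

The block is flush against the rail on one long side, and the job was handed in at about 15 s on the robot's clock. `finish_job` gives no verdict, so this rests on my own checks.

**What I did:** With the fingers shut, I pushed the block at its near-left corner along an arc. It turned from about 76° askew to about 4.5° askew, with its centre still about 89 mm from the rail face. I then opened the fingers and pushed its near long side with both tips until it was square, and on to the rail. The push force rose to 27 N with almost no further movement, so I took it as seated. The hand then backed away and up.

**Last checks:**
- **Angle:** the block is within about 0.2–0.7° of the rail's measured direction; the limit is 2°.
- **Position in the rail frame:** the centre is at about x −49 mm (−47.5 mm is flush, −51.5 mm is the limit). It is at y about −10 mm, so it stays well inside the rail's ends.
- **Flat and clear:** the side picture shows the block flat and the hand clear, with no force on the tool.
- **Bystanders:** the pushes stayed clear of the beaker, wash bottle and rack. The last pictures show only the reagent bottle, in its place; I did not measure the others again.

**Disagreements:** the top camera puts the block about 1–2 mm off the rail, but the 27 N stall says it is touching. That difference is within the roughly 2 mm calibration error. Two readings of the rail's angle also differed by about 0.8°.

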